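Push the finished tankard's lid shut

ROBOT

A 6-joint arm with a two-finger parallel gripper is mounted at the origin on the work surface. World frame = base frame: x ahead of the robot, y to its left, z up, the work surface at z = 0. Lengths are in m, angles in degrees, forces in N, time in s.
With the tool pointing down it reaches from about 0.375 to 0.9 m from the base axis. Payload 3.1 kg.
Tool frame: the origin (TCP) lies at the very end of the fingers, on their centre line; the grasp point (between the pads) lies 19 mm behind it (grasp_offset is the distance from the TCP to the grasp point, in m); z points along the fingers, y is the direction in which the jaws open and shut (so a half turn about z gives the same grasp; the last joint's range is limited). The gripper opens to 87 mm and grips with 3 to 60 N. Pads are 19 mm wide; open, the fingers measure 117 mm over their backs; the gripper's body (75 mm by 190 mm) begins 51 mm behind the grasp point.
Start: joints at [-77.321, 30.224, 82.088, -0, 67.689, -10.227], TCP at [0.243, -0.576, 0.223] pointing down, gripper open.
Joint ranges: [-176.69, 176.69], [-43.24, 126.21], [12.49, 139.97], [-82, 262], [0, 151.66], [-163.58, 163.58]. Speed limits (degrees/s): [159.86, 159.86, 180, 180, 180, 180].

INTERFACE

Orientations are given as a 3x3 rotation matrix whose columns are the frame's x, y, z axes.
In Python, from rig import * gives the robot as it stands. The module is installed in compiled form; this text tells all that it offers.
- The arm moves only by the tool play_rows, never from a script. Its argument "plan" is a list that holds one entry, the list of rows, each a list of 7 numbers: the shift along the world's x, y, z each as a share of 5 cm, from -1 to 1, then the turn, a rotation vector about the world's x, y, z each as a share of pi rad, from -1 to 1, then the gripper's target within -1 to 1 (fully open at 1, half-way at 0, shut at -1). A call has 1 to 12 rows; each row shifts and turns the commanded pose from where the row before left it; what a row does not reach is not made up. A row lasts 1/10 s, in which the tool goes at most 50 mm and 8.59 degrees, less where a joint would pass 70% of its speed; a pose out of reach is approached as far as the arm can. A call with a number of a shift or a turn outside -1 to 1 is refused whole. A call with a gripper value outside its range is refused whole. The fingers move at their own pace and stop on an object; the grip force is fixed at half the most. Time passes only in rows, so rows that do not move let the fingers close. It gives the time, the measured TCP pose, the force and the opening at its end, in the units of the state.
- read_state(): the state, without advancing time (a new reading comes with each control period).
- capture(name): name is "scene" or "side" or "wrist"; returns the picture (384x512x3 uint8, red, green, blue); there is no depth.
- camera_params(name): a dict with "intrinsics" (3x3 intrinsics, pixels), "R" (3x3) and "t" (3): a world point X has camera coordinates R X + t; the wrist camera has in their place "mount" (4x4, takes a point from camera to tool coordinates, whose origin is the TCP and whose axes are the flange's). Camera axes: x right, y down, z forward; pixel columns grow to the right and rows downward; lengths in m; the calibration is good to about 2 mm. A picture is of the moment at which its call begins: read the wrist's pose just before it. camera_params takes no time and is no camera call.
- hand_in(): hands the job in, once; it reports no verdict.
The state is a dict: "time_s": time; "joint_positions": joint angles; "qvel": joint speeds; "tau": joint torques, N m; "position": TCP position; "tcp_rot": TCP orientation; "force": force on the tool from outside, world axes, zero at the start; "moment": the same for the moment, N m; "opening": opening from 0.0 (shut) to 1.0 (fully open).
Only numpy, scipy, OpenCV 4.12 (cv2) and the standard library are available. Lean on these libraries where they do the work, as an engineer would, in place of code of your own. Each camera call takes 0.05 s, during which the arm holds its last target. There are 200 camera calls.

TASK

The brass-banded tankard is finished: with the fingertips, push its open lid over from the outside and ease it down until it is fully shut, then draw the hand away. The tankard stays standing where it is, neither lifted nor tipped; do not touch the polished inside of its lid. The plain and the bellied tankard still wait with open lids for polishing: leave them, their lids, the cup and the hammer alone.

Things in the scene. Friction and masses are not known exactly. Their poses are not given: they have to be found in the camera images.
- banded: the tankard to shut: pewter-grey, straight tapering body 115 mm tall, 100 mm across the foot, 86 mm across the rim, with two brass hoops round it, 0.65 to 0.9 kg with its lid, loose on the bench. Origin: centre of its underside, z up. Handle and lid hinge lie on its +x side, which points away from the robot within 40 degrees; the handle reaches 87 mm from the axis and stays below the rim
- banded_hinge (a point): middle of the lid's hinge pin on the banded tankard: 50 mm from the tankard's axis on its +x side, 118 mm above the bench. Its axes are the tankard's; the pin runs along y
- banded_lid (a joint): lid angle of the banded tankard, rad: 0 fully shut (level on the rim), grows as the lid opens; 1.57 stands upright, stop at 1.95, starts at 1.55 to 1.85. Opening swings the far edge up and over to the tankard's +x side. The new hinge is stiff: the lid stays at any angle, and about 1 N at its far half moves it. A small thumbpiece stands up 24 mm at the pin
- banded_lid_tip (a point): far edge of the banded tankard's lid, opposite the hinge. The lid is a disc of 90 mm diameter, reaching from 5 to 95 mm from the pin, towards the tankard's -x side when shut. Shut, its underside is 3 mm below pin height; its low-domed outer face is 1 mm above pin height at the edge, 10 mm at the centre, about 6 mm at 76 mm from the pin
- banded_lid_inside: the polished locating flange, a 70 mm disc standing 3 mm proud of the lid's underside (banded tankard), which sits inside the rim when shut; not to be touched. Origin on the hinge pin; its z axis points out of the lid's outer face, its -x axis from the pin to the lid's far edge
- plain: tall plain pewter tankard, 132 mm tall, 90 mm across the foot, no hoops, lid open; leave alone. Origin: centre of its underside, handle on its +x side, reaching 84 mm from the axis
- plain_lid_tip (a point): far edge of the plain tankard's open lid (86 mm disc), up to 230 mm above the bench
- bellied: round-bellied pewter tankard, 105 mm tall, 102 mm across the belly, no hoops, lid open; leave alone. Origin: centre of its underside, handle on its +x side, reaching 90 mm from the axis
- bellied_lid_tip (a point): far edge of the bellied tankard's open lid (88 mm disc), up to 205 mm above the bench
- cup: small pewter cup, 60 mm across, 66 mm tall, beyond the tankards; leave alone. Origin: centre of its underside
- hammer: planishing hammer, 250 mm long, lying to the robot's left of the row of tankards; leave alone. Origin: middle of its underside; its x axis runs along the handle towards the head
There are look-alikes about, which are no part of the job. Leave any green or pink look-alike of the banded alone.

How it is judged (in metres and radians):
On the way, in this order (a step that is already met when the one before it is completed fails the run):
1. the fingers are pushing the banded tankard's lid down, part way shut (value of joint banded_lid between 0.15 and 1.2 rad and contact force between the fingers and banded above 0.1 N).
2. the banded tankard's lid is fully shut (value of joint banded_lid below 0.05 rad), for 0.2 s.
At the end, for the whole second after the job is handed in: the banded tankard's lid is shut (under 0.05 rad, 5 mm at its far edge), the tankard stands upright and at rest within 30 mm of where it stood; the other tankards, their lids and the cup are within 15 mm and the hammer within 20 mm of where they were (value of joint banded_lid below 0.05 rad and angle between banded's own z axis and vertical below 0.03 rad and distance of banded from where it was at the start of the episode below 0.03 m and linear speed of banded below 0.01 m/s and distance of each of plain_lid_tip, bellied_lid_tip, plain, bellied, cup from where it was at the start of the episode below 0.015 m and distance of hammer from where it was at the start of the episode below 0.02 m); the robot touches nothing.
It fails at once if the banded tankard is tipped (over 0.12 rad), lifted (over 12 mm) or shoved (over 30 mm) (angle between banded's own z axis and vertical above 0.12 rad or height (world z) of banded above 0.012 m or distance of banded from where it was at the start of the episode above 0.03 m).
It fails at once if the soft metal is pressed hard (over 25 N) (contact force between the fingers and banded above 25 N).
It fails at once if the polished inside of the lid is touched or pinched (contact force between any of the fingers, the arm and banded_lid_inside above 0.3 N).
It fails at once if the lid is slammed: it nears the rim faster than 2.5 rad/s (value of joint banded_lid below 0.35 rad and velocity of joint banded_lid below -2.5 rad/s).
It fails at once if another tankard, its lid or the cup is moved more than 15 mm, or the hammer more than 20 mm (distance of any of plain_lid_tip, bellied_lid_tip, plain, bellied, cup from where it was at the start of the episode above 0.015 m or distance of hammer from where it was at the start of the episode above 0.02 m).
It also fails if it takes over 42 s, if anything falls off the work surface, if the arm or the gripper's body presses on something with over 40 N, if the wrist force passes 120 N, or if a joint passes its speed limit or range.

## Working session

There is one attempt and no reset: what is moved stays moved. The work goes in short steps, Python scripts to look and compute and a tool call to move; the robot and the scene stay as the last step left them, time stands still between calls to the robot, and variables do not carry over. Pictures are saved under pics/ and viewed, about 8 in all and at most 12, crops included, and the job is handed in when it is done.

Besides the shell and the picture viewer there is one more tool, called by a JSON object that holds its "method" and its "body". play_rows: Moves the arm, as the interface text tells. Its arguments: {"type":"object","properties":{"plan":{"type":"array"}},"required":["plan"]}

```bash
mkdir -p pics; python3 - <<'E'
from rig import *
import cv2,numpy as np
np.set_printoptions(precision=4,suppress=True)
for n in("scene","side"):
    im=capture(n); cv2.imwrite(f"pics/{n}0.png",im[:,:,::-1]); p=camera_params(n); print(n,p)
    C=-np.array(p["R"]).T@np.array(p["t"]); print(C)
a=[cv2.imread(f"pics/{n}0.png") for n in("scene","side")]
for n,i in zip("ab",a): cv2.imwrite(f"pics/{n}big.png",cv2.resize(i,(800,600),interpolation=cv2.INTER_CUBIC))
E
```

```text
scene {'intrinsics': array([[350.5093,   0.    , 248.6045],
       [  0.    , 350.5093, 192.0637],
       [  0.    ,   0.    ,   1.    ]]), 'R': array([[-0.5053,  0.8629,  0.0093],
       [ 0.5599,  0.3361, -0.7574],
       [-0.6567, -0.3775, -0.6529]]), 't': array([ 0.1941, -0.2422,  1.407 ])}
[1.1576 0.4451 0.7334]
side {'intrinsics': array([[449.5347,   0.    , 259.6863],
       [  0.    , 449.5347, 191.7514],
       [  0.    ,   0.    ,   1.    ]]), 'R': array([[-0.9131, -0.4076,  0.01  ],
       [-0.2276,  0.4892, -0.8419],
       [ 0.3383, -0.7711, -0.5395]]), 't': array([0.5239, 0.1859, 1.0956])}
[0.1501 0.9674 0.7424]
```

View pics/abig.png

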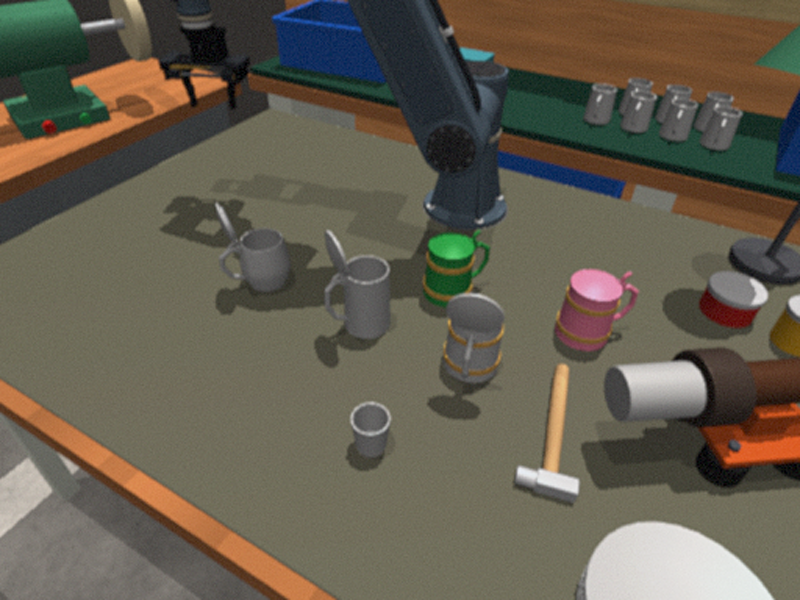

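View pics/bbig.png

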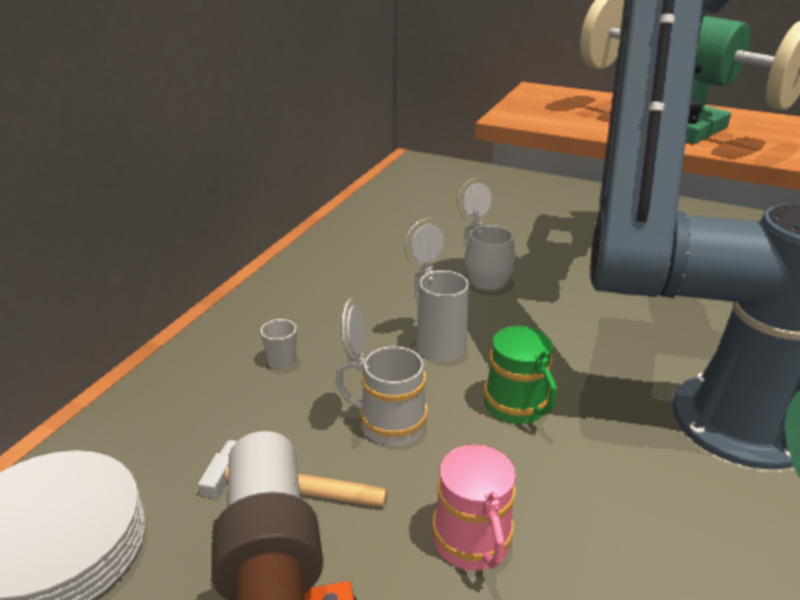

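The pictures show three banded tankards. In the scene view they are grey at about (473,340), green at (450,268) and pink at (588,310), all in 800x600 pixels. The pewter-grey one with its lid open, at (393,395) in the side view, fits the description; green and pink are excluded. I'll confirm with an enlarged crop.

```bash
python3 - <<'E'
import cv2,numpy as np
a=cv2.imread("pics/scene0.png")[175:255,265:345]; b=cv2.imread("pics/side0.png")[185:290,205:285]
f=lambda i,s:cv2.resize(i,None,fx=s,fy=s,interpolation=cv2.INTER_CUBIC)
a=f(a,5);b=f(b,5)
h=np.zeros((525,800,3),np.uint8);h[:400,:400]=a;h[:525,400:]=b
cv2.imwrite("pics/crop.png",h)
E
```

```text
(no output)
```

View pics/crop.png

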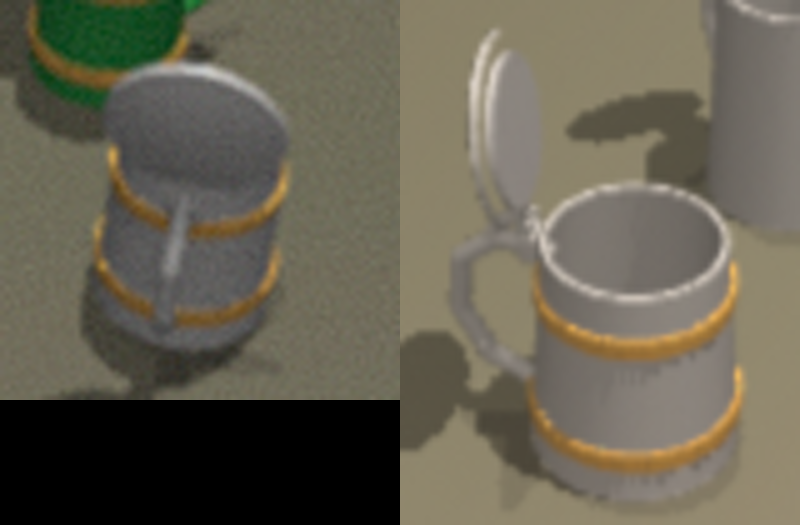

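```bash
cat >h.py <<'E'
from rig import *
import cv2,numpy as np
np.set_printoptions(precision=4,suppress=True)
def ray(n,u,v):
    p=camera_params(n);K,R,t=(np.array(p[k]) for k in("intrinsics","R","t"))
    d=R.T@np.linalg.solve(K,[u,v,1]);return -R.T@t,d/np.linalg.norm(d)
def plane(n,u,v,z):
    c,d=ray(n,u,v);return c+d*(z-c[2])/d[2]
def tri(l):
    A=0;b=0
    for n,u,v in l:
        c,d=ray(n,u,v);M=np.eye(3)-np.outer(d,d);A=A+M;b=b+M@c
    return np.linalg.solve(A,b)
def S(x,y):return("side",205+(x-400)/5-.4,185+y/5-.4)
def Q(x,y):return("scene",265+x/5-.4,175+y/5-.4)
E
python3 - <<'E'
from h import *
from scipy.optimize import least_squares as ls
P=np.array([plane(*S(*q),.115)[:2] for q in[(635,187),(730,243),(635,298),(690,198),(700,282),(575,282),(585,197),(541,240)]])
r=ls(lambda c:np.hypot(*(P-c[:2]).T)-c[2],[.5,0,.043]);print("rim",r.x,r.fun)
c=r.x[:2]
F=[plane(*S(*q),0)[:2] for q in[(640,500),(735,450),(534,445)]];print("foot radii",[np.hypot(*(f-c)) for f in F])
pin=plane(*S(532,230),.118);print("pin",pin,np.hypot(*(pin[:2]-c)),np.degrees(np.arctan2(*(pin[:2]-c)[::-1])))
tip=tri([S(490,32),Q(195,66)]);print("tip",tip,np.degrees(np.arctan2(*(tip[:2]-c)[::-1])))
print("handle foot/outer",[plane(*Q(*q),z)[:2]-c for q,z in[((172,262),.09),((165,325),.03)]])
print("handle ang",[np.degrees(np.arctan2(*(plane(*Q(*q),z)[:2]-c)[::-1])) for q,z in[((172,262),.08),((165,325),.035)]])
print("lid rim L/R scene z=.165",[plane(*Q(*q),.168)[:2] for q in[(106,108),(289,140)]])
for n,u,v,z in[("side",445*.64,288*.64,.132),("side",490*.64,240*.64,.105)]:print("other rim",plane(n,u,v,z))
print("plainLid",tri([("side",424*.64,222*.64),("scene",330*.64,232*.64)]))
print("green",plane("side",522*.64,345*.64,.12),"pink",plane("side",477*.64,472*.64,.12),"cup",plane("side",279*.64,329*.64,.066),"hammer",plane("side",342*.64,488*.64,.02),plane("side",385*.64,492*.64,.02),"torch",plane("scene",660*.64,390*.64,.1))
s=read_state();print(s["position"],s["tcp_rot"],s["time_s"],s["opening"])
E
```

```text
rim [0.4895 0.2352 0.0412] [-0.0005  0.0013 -0.0004 -0.0005 -0.0002 -0.0011 -0.0005  0.0019]
foot radii [np.float64(0.04694802261431947), np.float64(0.049025773020968715), np.float64(0.049620404014076656)]
pin [0.5341 0.2514 0.118 ] 0.04739526248359787 20.042827650619333
tip [0.5558 0.2451 0.214 ] 8.504279546051533
handle foot/outer [array([0.0721, 0.0153]), array([0.0607, 0.0129])]
handle ang [np.float64(11.050502310076455), np.float64(12.392432552205705)]
lid rim L/R scene z=.165 [array([0.5556, 0.2038]), array([0.5313, 0.2892])]
other rim [0.4885 0.0351 0.132 ]
other rim [ 0.4888 -0.2088  0.105 ]
plainLid [ 0.5481 -0.017   0.2216]
green [0.3313 0.1194 0.12  ] pink [0.3087 0.3891 0.12  ] cup [0.7291 0.173  0.066 ] hammer [0.4896 0.399  0.02  ] [0.4342 0.3813 0.02  ] torch [0.4892 0.5316 0.1   ]
[ 0.2432 -0.575   0.2217] [[ 0.9211  0.3893 -0.0004]
 [ 0.3893 -0.9211  0.0019]
 [ 0.0003 -0.0019 -1.    ]] 0.1 1.0002729172768867
```

The crop confirms the grey, brass-hooped tankard. Its axis is at about (0.490, 0.235), its +x yaw about 14°, and its lid is open about 100°. Now I'll rise and travel over with the fingers shut.

{"method": "play_rows", "body": {"plan": [[[0,0,1,0,0,0,-1],[0,0,1,0,0,0,-1],[0.35,0.84,0.2,0,0,-0.0025,-1],[0.35,0.84,0,0,0,-0.0025,-1],[0.35,0.84,0,0,0,-0.0025,-1],[0.35,0.84,0,0,0,-0.0025,-1],[0.35,0.84,0,0,0,-0.0025,-1],[0.35,0.84,0,0,0,-0.0025,-1],[0.35,0.84,0,0,0,-0.0025,-1],[0.35,0.84,0,0,0,-0.0025,-1],[0.35,0.84,0,0,0,-0.0025,-1],[0.35,0.84,0,0,0,-0.0025,-1]]]}}

```text
time_s: 1.3
position: [0.4184, -0.1538, 0.3324]
tcp_rot: [[0.949, 0.315, -0.0], [0.315, -0.949, 0.0], [-0.0, -0.0, -1.0]]
force: [1.1, -1.0, -0.3]
opening: 0.029
```

{"method": "play_rows", "body": {"plan": [[[0.35,0.84,0,0,0,-0.0025,-1],[0.35,0.84,0,0,0,-0.0025,-1],[0.35,0.84,0,0,0,-0.0025,-1],[0.35,0.84,0,0,0,-0.0025,-1],[0.35,0.84,0,0,0,-0.0025,-1],[0.35,0.84,0,0,0,-0.0025,-1],[0.35,0.84,0,0,0,-0.0025,-1],[0.35,0.84,0,0,0,-0.0025,-1],[0,0,0,0,0,0,-1],[0,0,0,0,0,0,-1]]]}}

```text
time_s: 2.3
position: [0.5578, 0.1811, 0.3316]
tcp_rot: [[0.966, 0.258, -0.002], [0.258, -0.966, -0.001], [-0.002, 0.0, -1.0]]
force: [-0.3, -0.9, 0.4]
opening: 0.004
```

{"method": "play_rows", "body": {"plan": [[[0.42,0.82,0,0,0,0,-1],[0.42,0.82,0,0,0,0,-1],[0,0,-0.8,0,0,0,-1],[0,0,-0.8,0,0,0,-1],[0,0,-0.8,0,0,0,-1],[0,0,0,0,0,0,-1],[0,0,0,0,0,0,-1]]]}}

```text
time_s: 3.0
position: [0.6003, 0.261, 0.2127]
tcp_rot: [[0.967, 0.254, -0.001], [0.254, -0.967, -0.001], [-0.001, 0.0, -1.0]]
force: [0.6, 0.3, 0.3]
opening: 0.007
```

```bash
python3 - <<'E'
from h import *
s=read_state();print(s["position"],s["force"])
a=capture("scene")[100:260,225:385,::-1];b=capture("side")[100:290,165:325,::-1]
h=np.zeros((475,800,3),np.uint8);h[:400,:400]=cv2.resize(a,(400,400),interpolation=2);h[:,400:]=cv2.resize(b,(400,475),interpolation=2)
cv2.imwrite("pics/c2.png",h)
E
```

```text
[0.6003 0.261  0.2127] [0.6009 0.3006 0.3451]
```

View pics/c2.png

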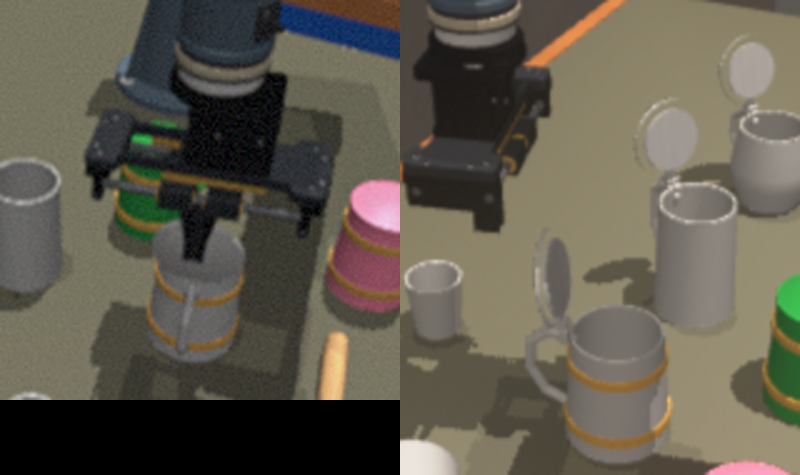

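The fingertip at (195,255) in the scene half of the picture is outside the lid and centred on it. Nothing is touching. Next I lower it beside the lid and start the push.

{"method": "play_rows", "body": {"plan": [[[0,0,-0.4,0,0,0,-1],[-0.145,-0.036,0,0,0,0,-1],[-0.145,-0.036,0,0,0,0,-1],[-0.145,-0.036,0,0,0,0,-1],[-0.145,-0.036,0,0,0,0,-1],[-0.08,-0.02,0,0,0,0,-1],[-0.08,-0.02,0,0,0,0,-1],[-0.08,-0.02,0,0,0,0,-1],[-0.08,-0.02,0,0,0,0,-1],[-0.08,-0.02,0,0,0,0,-1],[-0.08,-0.02,0,0,0,0,-1],[-0.08,-0.02,0,0,0,0,-1]]]}}

```text
time_s: 4.3
position: [0.5428, 0.248, 0.1923]
tcp_rot: [[0.967, 0.256, -0.001], [0.256, -0.967, -0.0], [-0.001, -0.0, -1.0]]
force: [0.9, 0.5, -0.3]
opening: 0.007
```

{"method": "play_rows", "body": {"plan": [[[-0.08,-0.02,0,0,0,0,-1],[-0.08,-0.02,0,0,0,0,-1],[0,0,0,0,0,0,-1]]]}}

```text
time_s: 4.6
position: [0.5343, 0.2459, 0.1923]
tcp_rot: [[0.967, 0.256, -0.001], [0.256, -0.967, -0.0], [-0.001, 0.0, -1.0]]
force: [0.2, -0.2, 0.9]
opening: 0.006
```

```bash
python3 - <<'E'
from h import *
s=read_state();print(s["position"],s["force"]); e=np.array([.97,.242]);print((s["position"][:2]-np.array([.538,.2473]))@e)
a=capture("scene")[100:260,225:385,::-1];b=capture("side")[100:290,165:325,::-1]
h=np.zeros((475,800,3),np.uint8);h[:400,:400]=cv2.resize(a,(400,400),interpolation=2);h[:,400:]=cv2.resize(b,(400,475),interpolation=2)
cv2.imwrite("pics/c3.png",h)
E
```

```text
[0.5343 0.2459 0.1923] [ 0.1928 -0.1992  0.8934]
-0.003927369901816722
```

View pics/c3.png

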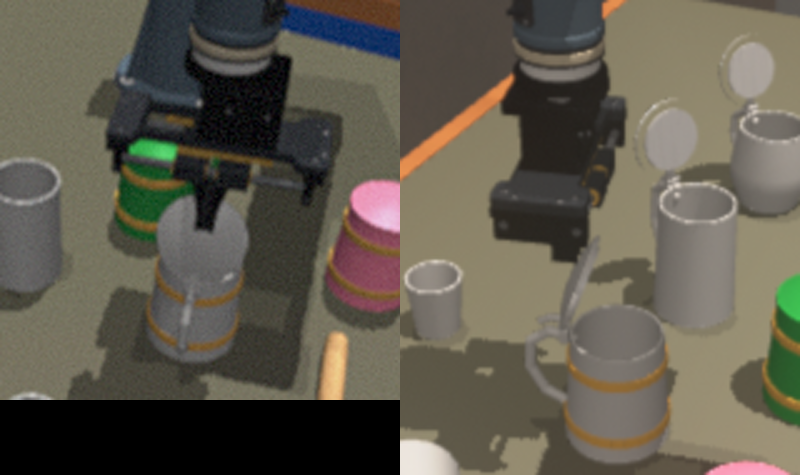

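The lid is following the fingertip and is now about 75° open. The fingertip is on the outer face near (205,225) in the scene half, and the tankard hasn't moved.

{"method": "play_rows", "body": {"plan": [[[-0.076,-0.019,-0.022,0,0,0,-1],[-0.076,-0.019,-0.022,0,0,0,-1],[-0.076,-0.019,-0.022,0,0,0,-1],[-0.076,-0.019,-0.022,0,0,0,-1],[-0.076,-0.019,-0.022,0,0,0,-1],[-0.065,-0.016,-0.043,0,0,0,-1],[-0.065,-0.016,-0.043,0,0,0,-1],[-0.065,-0.016,-0.043,0,0,0,-1],[-0.065,-0.016,-0.043,0,0,0,-1],[-0.065,-0.016,-0.043,0,0,0,-1]]]}}

```text
time_s: 5.7
position: [0.4998, 0.2373, 0.1761]
tcp_rot: [[0.967, 0.256, 0.0], [0.256, -0.967, 0.0], [0.0, 0.0, -1.0]]
force: [0.4, 0.8, 0.9]
opening: 0.005
```

{"method": "play_rows", "body": {"plan": [[[-0.052,-0.013,-0.059,0,0,0,-1],[-0.052,-0.013,-0.059,0,0,0,-1],[-0.052,-0.013,-0.059,0,0,0,-1],[-0.052,-0.013,-0.059,0,0,0,-1],[-0.052,-0.013,-0.059,0,0,0,-1],[-0.03,-0.008,-0.059,0,0,0,-1],[-0.03,-0.008,-0.059,0,0,0,-1],[-0.03,-0.008,-0.059,0,0,0,-1],[-0.03,-0.008,-0.059,0,0,0,-1],[-0.03,-0.008,-0.059,0,0,0,-1]]]}}

```text
time_s: 6.7
position: [0.4796, 0.2321, 0.1466]
tcp_rot: [[0.967, 0.256, 0.0], [0.256, -0.967, 0.0], [0.0, -0.0, -1.0]]
force: [-0.1, 0.8, -0.4]
opening: 0.008
```

```bash
python3 - <<'E'
from h import *
s=read_state();print(s["position"],s["force"]); e=np.array([.97,.242]);print((s["position"][:2]-np.array([.538,.2473]))@e)
a=capture("scene")[100:260,225:385,::-1];b=capture("side")[100:290,165:325,::-1]
h=np.zeros((475,800,3),np.uint8);h[:400,:400]=cv2.resize(a,(400,400),interpolation=2);h[:,400:]=cv2.resize(b,(400,475),interpolation=2)
cv2.imwrite("pics/c4.png",h)
E
```

```text
[0.4796 0.2321 0.1466] [-0.1164  0.7511 -0.3559]
-0.06035926176564882
```

View pics/c4.png

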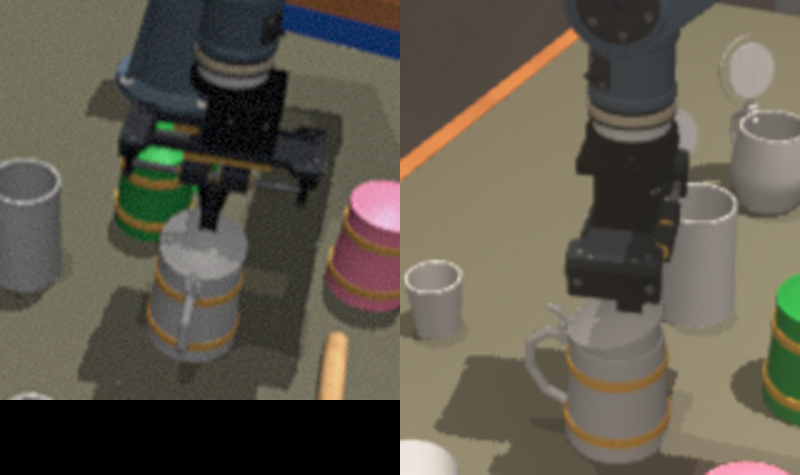

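The lid is about 17° open and the fingertip is on its outer face. I'll ease it down while watching the force.

{"method": "play_rows", "body": {"plan": [[[-0.02,-0.005,-0.04,0,0,0,-1],[-0.02,-0.005,-0.04,0,0,0,-1],[-0.02,-0.005,-0.04,0,0,0,-1],[-0.02,-0.005,-0.04,0,0,0,-1],[-0.02,-0.005,-0.04,0,0,0,-1],[-0.02,-0.005,-0.04,0,0,0,-1],[-0.02,-0.005,-0.04,0,0,0,-1],[0,0,-0.02,0,0,0,-1],[0,0,-0.02,0,0,0,-1],[0,0,0,0,0,0,-1]]]}}

```text
time_s: 7.8
position: [0.4725, 0.2304, 0.1307]
tcp_rot: [[0.967, 0.256, -0.0], [0.256, -0.967, -0.0], [-0.0, -0.0, -1.0]]
force: [1.5, 0.7, -1.0]
opening: 0.004
```

{"method": "play_rows", "body": {"plan": [[[0,0,-0.01,0,0,0,-1],[0,0,-0.01,0,0,0,-1],[0,0,0,0,0,0,-1]]]}}

```text
time_s: 8.1
position: [0.4726, 0.2304, 0.1298]
tcp_rot: [[0.967, 0.256, 0.0], [0.256, -0.967, 0.0], [0.0, -0.0, -1.0]]
force: [-0.5, -0.2, 0.4]
opening: 0.003
```

{"method": "play_rows", "body": {"plan": [[[0,0,-0.01,0,0,0,-1],[0,0,-0.01,0,0,0,-1],[0,0,0,0,0,0,-1]]]}}

```text
time_s: 8.4
position: [0.4725, 0.2304, 0.1287]
tcp_rot: [[0.967, 0.256, -0.0], [0.256, -0.967, 0.0], [-0.0, -0.0, -1.0]]
force: [0.0, 0.2, -1.0]
opening: 0.005
```

{"method": "play_rows", "body": {"plan": [[[0,0,-0.01,0,0,0,-1],[0,0,-0.01,0,0,0,-1],[0,0,0,0,0,0,-1]]]}}

```text
time_s: 8.7
position: [0.4726, 0.2304, 0.1281]
tcp_rot: [[0.967, 0.256, 0.0], [0.256, -0.967, 0.0], [0.0, 0.0, -1.0]]
force: [-2.1, 0.7, 3.0]
opening: 0.004
```

{"method": "play_rows", "body": {"plan": [[[0,0,-0.01,0,0,0,-1],[0,0,0,0,0,0,-1]]]}}

```text
time_s: 8.9
position: [0.4726, 0.2304, 0.1279]
tcp_rot: [[0.967, 0.256, 0.0], [0.256, -0.967, 0.0], [0.001, 0.0, -1.0]]
force: [-1.7, -0.2, 5.5]
opening: 0.005
```

{"method": "play_rows", "body": {"plan": [[[0,0,-0.01,0,0,0,-1],[0,0,0,0,0,0,-1]]]}}

```text
time_s: 9.1
position: [0.4727, 0.2304, 0.1278]
tcp_rot: [[0.967, 0.256, 0.001], [0.256, -0.967, 0.0], [0.001, 0.0, -1.0]]
force: [-2.4, -0.3, 8.3]
opening: 0.003
```

The TCP has stopped at z 0.1278 while the force climbs to 8 N, so the lid is seated on the rim. I'll hold briefly, then draw straight up and back.

{"method": "play_rows", "body": {"plan": [[[0,0,0,0,0,0,-1],[0,0,0,0,0,0,-1],[0,0,0,0,0,0,-1],[0,0,0.05,0,0,0,-1],[0,0,0.2,0,0,0,-1],[0,0,0.8,0,0,0,-1],[0,0,0.9,0,0,0,-1],[0,0,0.9,0,0,0,-1],[0.5,0,0.9,0,0,0,-1],[0.8,0,0,0,0,0,-1],[0.8,0,0,0,0,0,-1],[0,0,0,0,0,0,-1]]]}}

```text
time_s: 10.3
position: [0.5817, 0.2297, 0.3132]
tcp_rot: [[0.967, 0.254, 0.005], [0.254, -0.967, 0.0], [0.005, 0.001, -1.0]]
force: [-1.2, 0.3, -0.2]
opening: 0.005
```

```bash
python3 - <<'E'
from h import *
s=read_state();print(s["position"],s["force"],s["time_s"])
A=capture("scene")[:,:,::-1];B=capture("side")[:,:,::-1]
cv2.imwrite("pics/sceneE.png",A);cv2.imwrite("pics/sideE.png",B)
h=np.zeros((525,800,3),np.uint8);h[:400,:400]=cv2.resize(A[175:255,265:345],(400,400),interpolation=2);h[:,400:]=cv2.resize(B[185:290,205:285],(400,525),interpolation=2)
cv2.imwrite("pics/c5.png",h)
E
```

```text
[0.5817 0.2297 0.3132] [-1.2042  0.3139 -0.2227] 10.3
```

View pics/c5.png

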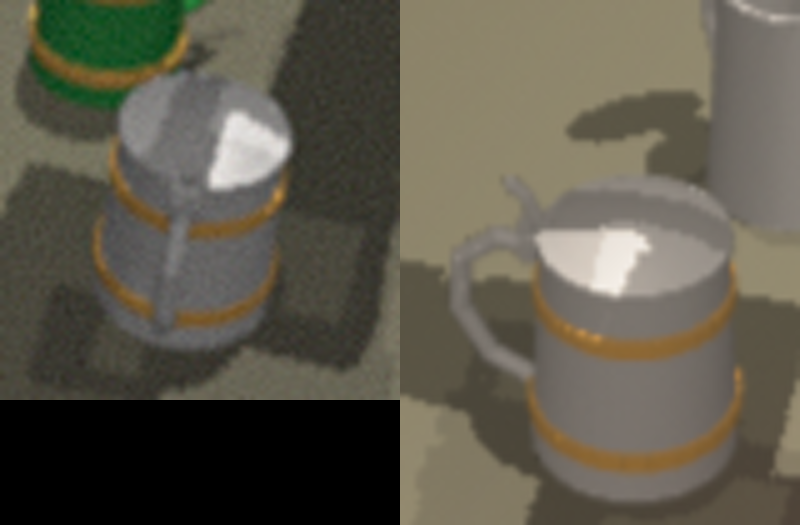

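View pics/sideE.png

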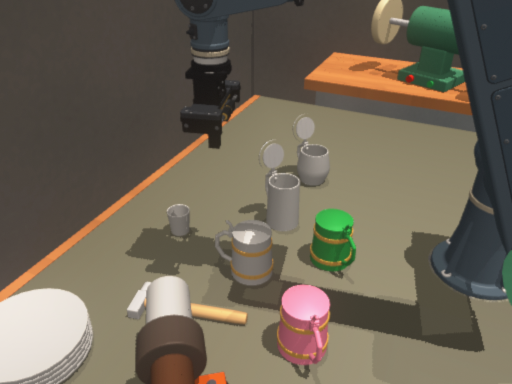

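The lid lies flat on the rim, with its edge at the old rim ellipse in the side crop, (540–730, 240). The hoops sit at the same pixels as before. Nothing else has moved, and the hand is clear above at (212,130) in the side view. I'm handing in.

```bash
python3 -c "
from rig import *
print(hand_in())"
```

```text
the job is handed in; nothing more can be done
None
```

The banded tankard's lid is shut, and I handed the job in at about 10.4 s of the 42 s allowed. `hand_in()` gives no verdict, so the result rests on my own checks.

- **What I did:** With the fingers closed, I pushed the grey banded tankard's lid over from its outer face. I eased it down until it seated, held it for about 0.3 s, then lifted the hand clear.
- **Lid shut:** At the end the fingertip stopped at z = 0.128 m while the upward force rose from 3 to 8 N, well under the 25 N limit. The final pictures show the lid level on the rim. I could not read the lid angle directly.
- **Nothing else moved:** By eye, comparing pictures, the banded tankard stands where it was. In the side view the other tankards, their lids, the cup and the hammer look unmoved. The hand is about 0.18 m above the lid and touching nothing.
- **Failures or disagreements:** None of the checks failed. My estimates of the tankard's heading differed by a few degrees (11° to 20° from the hinge, handle and lid edge), so I used 14°, and the fingertip stayed centred on the lid. The first estimate of the lid angle was about 1.75 rad.

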